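Slide the dust cover over the substrate box and latch it

TASK

The blue box with the calibration substrate lies open to dust in one end pocket of the tray. Push the clear sliding cover by its orange rib all the way over the blue box until it stops, then push the red pin of the latch at that end round until its bar lies straight across the tray behind the rib. Use the fingertips only: do not lift anything, leave the other latch open, leave both boxes in their pockets and disturb nothing else on the table.

Things in the scene. Friction and masses are not known exactly. Their poses are not given: they have to be found in the camera images.
- tray: aluminium substrate tray bolted to the table (does not move), 68 mm wide and 236 mm long, walls 30 mm high, with three 60 x 72 mm pockets in a row along its length and a 14 mm wide, 32 mm high front rail along its robot side. Origin: centre of the tray's underside, on the table. Its x axis points across the tray, away from the robot; its y axis along the tray, to the robot's left; pocket centres lie at y = -76, 0, +76 mm. The guide lips beside the cover top out at z = 34 mm.
- cover (a joint): slide of the clear cover (59 x 76 mm, its plate top is at z = 30 mm, with a 14 mm wide orange foot under the rib up to z = 33 mm) along the tray's y axis, in m: 0 = over the middle pocket, +0.076 = hard against the stop over the left (+y) pocket, -0.076 = hard against the stop over the right (-y) pocket. It starts near the middle, moves with about 1.5 N of friction and stays where it is left.
- cover_rib (a point): middle of the orange push rib that stands on the cover's centre line: 8 mm thick along the tray, 44 mm long across it, standing from z = 33 mm up to z = 60 mm. This point is at z = 50 mm. The rib is centred on the tray's width.
- latch_left (a joint): turn angle of the left (+y) latch in rad: 0 = parked, its bar lies along the front rail and points to the middle of the tray; it swings over the cover, away from the robot and then outward, to 1.57 = bar straight across the tray, just behind (on the middle side of) the rib of a cover pushed home to the left; that is its stop. Turns counter-clockwise seen from above, about 1.3 N at the pin, stays where it is left. Starts at 0 to 0.2.
- latch_right (a joint): the same for the right (-y) latch, the mirror image: 0 = parked along the front rail, pointing to the middle; it turns clockwise seen from above to 1.57 = across the tray behind the rib of a cover pushed home to the right. Starts at 0 to 0.2.
- latch_left_pin (a point): upright red pin at the free end of the left latch's bar, 12 mm in diameter; it stands up to z = 66 mm; this point is on its axis at z = 54 mm. The bar (10 mm wide) below it has its top at z = 41 mm. The pin's axis is 40 mm from the hinge.
- latch_right_pin (a point): the same for the right latch.
- latch_left_hinge (a point): vertical hinge axis of the left latch, on the front rail (tray x = -41 mm, y = +65 mm), given at z = 54 mm; the hinge stud ends at z = 44 mm.
- latch_right_hinge (a point): the same for the right latch (tray x = -41 mm, y = -65 mm).
- blue_box: flat blue box with the calibration substrate, 50 x 50 x 13 mm, loose in the left or right end pocket (it passes under the cover). Origin: centre of its underside.
- black_box: flat black needle box, 45 x 62 x 16 mm, loose in the other end pocket. Origin: centre of its underside.
- objective: bystander: silvery microscope objective standing beside the tray's left end, 33 mm in diameter, 57 mm high. Origin: centre of its underside.
- dust_cap: bystander: round black plastic cap lying beside the tray's right end, 33 mm in diameter, 13 mm high. Origin: centre of its underside.
- dropper_bottle: bystander: amber dropper bottle standing to the left, 39 mm in diameter, 108 mm high. Origin: centre of its underside.
- tape_roll: bystander: amber tape roll lying flat to the left, 60 mm in diameter, 16 mm high. Origin: centre of its underside.
Not all that is in view belongs to the job. Several things have the shape of the black_box; the one meant has the colours described above.

How it is judged:
By the outcome, as a careful person would: the job done as asked, in the order asked, and still so for the second after the job is handed in, with the robot touching nothing.
It also fails if it takes over 51 s, if anything falls off the work surface, if the arm or the gripper's body presses on something with over 40 N, if the wrist force passes 120 N, or if a joint passes its speed limit or range.

ROBOT

A 6-joint arm with a two-finger parallel gripper is mounted at the origin on a cart in front of the work surface, level with it; the furniture and walls round the work are solid. World frame = base frame: x ahead of the robot, y to its left, z up, the work surface at z = 0. Lengths are in m, angles in rad, forces in N, time in s.
With the tool pointing down it reaches from about 0.35 to 0.85 m from the base axis. Payload 8.1 kg.
Tool frame: the origin (TCP) lies at the very end of the fingers, on their centre line; the grasp point (between the pads) lies 19 mm behind it (hold_point_z is the distance from the TCP to the grasp point, in m); x points along the fingers, z is the direction in which the jaws open and shut, and the axes are right-handed (so a half turn about x gives the same grasp; the last joint's range is limited). The gripper opens to 93 mm and grips with 3 to 60 N. Pads are 15 mm wide; open, the fingers measure 128 mm over their backs; the gripper's body (75 mm by 188 mm) begins 65 mm behind the grasp point.
Start: joints at [-1.414, 0.13, 1.488, -0, 1.523, -0.085], TCP at [0.144, -0.583, 0.219] pointing down, gripper open.
Joint ranges: [-2.96, 2.96], [-0.89, 2.26], [0.02, 2.5], [-1.34, 4.48], [0, 2.73], [-2.66, 2.66]. Speed limits (rad/s): [2.39, 2.39, 2.79, 3.14, 3.14, 3.14].

INTERFACE

Orientations are given as a 3x3 rotation matrix whose columns are the frame's x, y, z axes.
In Python, from station import get_state, read_camera, sign_off, search_frame, mark_of, hold_point_z gives the robot as it stands.
- The arm moves only by the tool play_rows, never from a script. Its argument "plan" is a list of rows, each a list of 2 entries, a list of its own where there are three numbers: the shift along the tool's x, y, z in cm, then the turn, a rotation vector about the tool's x, y, z in degrees. A call has 1 to 10 rows; each row shifts and turns the pose as measured when the row begins, along the tool's axes as they then stand; what a row does not reach is not made up. A row lasts 1/10 s, in which the tool goes at most 50 mm and 8.59 degrees, less where a joint would pass 70% of its speed; a pose out of reach is approached as far as the arm can. A call is refused whole if a number of a shift passes 5 or a number of a turn 8.59, either way. A call with a gripper value outside its range is refused whole. "jaw" is the gripper command: -1 is fully open, 1 is shut, values between are in proportion, set as the call begins (left out, the last holds). The fingers move at their own pace and stop on an object; "newtons" is the grip in N (left out, the last holds). Time passes only in rows, so rows that do not move let the fingers close. It gives the time, the measured TCP pose, the force and the opening at its end, in the units of the state.
- get_state(): the state, without advancing time (a new reading comes with each control period).
- read_camera(name): name is "side" or "top"; returns a dict with "image" (420x560x3 uint8, red, green, blue), "K" (3x3 intrinsics, pixels), "k1" (the pictures are not rectified: a ray, as slopes to the right and down, at radius r is drawn at 1 + k1 r^2 times it, then the intrinsics apply), "R" (3x3) and "t" (3): a world point X has camera coordinates R X + t. Camera axes: x right, y down, z forward; pixel columns grow to the right and rows downward; lengths in m; the calibration is good to about 2 mm. A picture is of the moment at which its call begins. There is no depth.
- sign_off(): hands the job in, once; it reports no verdict.
Trained networks look in the newest picture that a camera, given by its name, has taken for a name from the list of things; names that differ only in an ending like _2 or _b are one class to them, and where a whole thing is asked for, a point or a joint stands for the part that bears it (a point fixed in the world has none). Each returns a list of dicts, best first, with "confidence" (0 to 1); they miss things now and then, are a little off and sometimes report something else, mostly with a low value. They report only what shows in the picture. A call takes as long as a camera call. They do not tell look-alikes from the thing itself.
- search_frame(name, camera): "point" ([x, y, z] in m, in the coordinates of the camera as it stood for that picture, good to about 4 mm: the middle of the surface that is visible of it).
- mark_of(name, camera): "point" ([x, y, z] in m, in the coordinates of the camera as it stood for that picture, good to about 4 mm: a listed point, or the origin of a listed thing).
The state is a dict: "time": time; "joint_pos": joint angles; "qvel": joint speeds; "tau": joint torques, N m; "ee_pos": TCP position; "eef_rot": TCP orientation; "wrist_force": force on the tool from outside, world axes, zero at the start; "moment": the same for the moment, N m; "grip_width": finger opening in m.
Only numpy, scipy, OpenCV 4.12 (cv2) and the standard library are available. Lean on these libraries where they do the work, as an engineer would, in place of code of your own. Each camera call takes 0.05 s, during which the arm holds its last target.

## Working session

There is one attempt and no reset: what is moved stays moved. The work goes in short steps, Python scripts to look and compute and a tool call to move; the robot and the scene stay as the last step left them, time stands still between calls to the robot, and variables do not carry over. Pictures are saved under pics/ and viewed, and the job is handed in when it is done.

Besides the shell and the picture viewer there is one more tool, called after "Emit:" in YAML: its name, and indented under it one key for each argument. play_rows: Moves the arm, as the interface text tells. Its arguments: {"type":"object","properties":{"plan":{"type":"array","items":{"type":"array"}},"jaw":{"type":"number"},"newtons":{"type":"number"}},"required":["plan"]}

```bash
mkdir -p pics; ls
cat > h.py <<'E'
import numpy as np,cv2
from station import *
def snap(n,f):
    c=read_camera(n); cv2.imwrite('pics/'+f,c['image'][:,:,::-1]); return c
def w(c,p): return np.array(c['R']).T@(np.array(p)-np.array(c['t']))
def ray(c,u,v):
    K=np.array(c['K']);k=c['k1']
    d=np.array([(u-K[0,2])/K[0,0],(v-K[1,2])/K[1,1]]);s=d.copy()
    for _ in range(30): s=d/(1+k*(s@s))
    R=np.array(c['R']);return -R.T@np.array(c['t']),R.T@np.array([s[0],s[1],1])
def atz(c,u,v,z):
    o,d=ray(c,u,v);return o+d*(z-o[2])/d[2]
def proj(c,X):
    p=np.array(c['R'])@np.array(X)+np.array(c['t']);s=p[:2]/p[2];s=s*(1+c['k1']*(s@s));K=np.array(c['K'])
    return K[0,0]*s[0]+K[0,2],K[1,1]*s[1]+K[1,2]
E
python3 - <<'E'
from h import *
np.set_printoptions(precision=4,suppress=True)
s=get_state();print(s['time'],s['ee_pos'],s['eef_rot'],s['wrist_force'],s['grip_width'])
for n in ['top','side']:
    c=snap(n,n+'0.png')
    print(n,c['k1'],c['t'])
    for m in ['tray','cover_rib','latch_left_pin','latch_right_pin','latch_left_hinge','latch_right_hinge','blue_box','black_box','objective','dust_cap','dropper_bottle','tape_roll']:
        for r in mark_of(m,n)[:2]:
            p=w(c,r['point']);print(m,r['confidence'],p,np.array(proj(c,p)))
print(get_state()['time'])
E
```

```text
pics
0.0 [ 0.1436 -0.582   0.2176] [[-0.0003  0.9709  0.2395]
 [ 0.0018  0.2395 -0.9709]
 [-1.      0.0002 -0.0018]] [-0.0186 -0.2389  0.3059] 0.09304614201780768
top -0.037504332038510176 [-0.0356  0.4579  1.5552]
tray 0.98 [ 0.4639 -0.2686  0.    ] [352.3561 198.2473]
tray 0.59 [ 0.4322 -0.2023  0.056 ] [332.8225 205.8329]
cover_rib 0.75 [ 0.4143 -0.3325  0.0516] [377.2618 211.6609]
cover_rib 0.55 [ 0.4634 -0.268   0.0516] [354.6956 195.3735]
latch_left_pin 0.48 [ 0.426  -0.2429  0.0571] [346.8326 207.7257]
latch_right_pin 0.56 [ 0.4238 -0.292   0.0563] [363.5956 208.3348]
latch_left_hinge 0.62 [ 0.4275 -0.2022  0.0547] [332.8082 207.4749]
latch_right_hinge 0.63 [ 0.413  -0.3335  0.0507] [377.5581 212.1333]
blue_box 0.74 [ 0.4473 -0.349   0.0015] [379.0956 203.2989]
blue_box 0.56 [ 0.431  -0.1991  0.0568] [331.7994 206.1807]
black_box 0.72 [ 0.4722 -0.2004  0.0058] [330.0466 195.4342]
black_box 0.63 [ 0.4291 -0.0006 -0.0019] [264.0768 210.5309]
objective 0.65 [ 0.4625 -0.0948 -0.0019] [295.1008 199.3685]
dust_cap 0.56 [ 0.4431 -0.4395 -0.0004] [408.7418 204.5088]
dropper_bottle 0.6
[... 337 characters left out ...]
h_left_pin 0.41 [ 0.4282 -0.2489  0.0526] [319.7842 185.9263]
latch_right_pin 0.58 [ 0.4274 -0.2937  0.0491] [325.6745 182.7171]
latch_left_hinge 0.46 [ 0.4623 -0.0969  0.0037] [286.7284 217.2053]
latch_left_hinge 0.37 [ 0.4303 -0.204   0.0503] [313.077  191.1639]
latch_right_hinge 0.63 [ 0.4156 -0.3306  0.0516] [333.6249 179.0482]
black_box 0.53 [ 0.4336 -0.0044 -0.0013] [280.2294 233.8209]
black_box 0.47 [ 0.4689 -0.1978  0.001 ] [300.2343 205.4746]
objective 0.65 [ 0.4602 -0.0967  0.0031] [287.3789 217.5708]
dust_cap 0.58 [ 0.4408 -0.4407  0.0022] [338.0713 182.6279]
dropper_bottle 0.71 [0.439  0.1474 0.0005] [246.9881 258.5963]
tape_roll 0.7 [0.433  0.3038 0.0007] [207.7946 293.4534]
1.3
```

```bash
python3 -c "
import cv2
a=cv2.imread('pics/top0.png')[150:260,290:440];cv2.imwrite('pics/t0z.png',cv2.resize(a,None,fx=5,fy=5,interpolation=3))
a=cv2.imread('pics/side0.png')[140:250,250:400];cv2.imwrite('pics/s0z.png',cv2.resize(a,None,fx=5,fy=5,interpolation=3))"
```

```text
(no output)
```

View pics/top0.png

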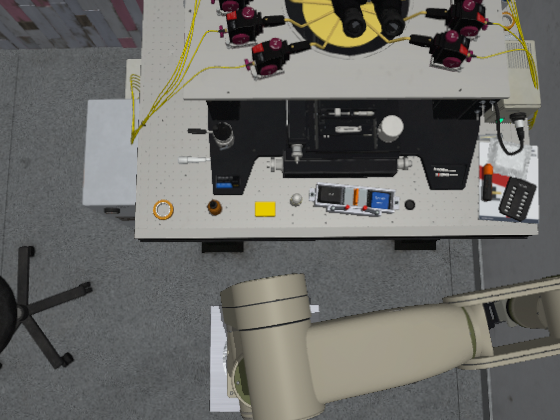

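View pics/t0z.png

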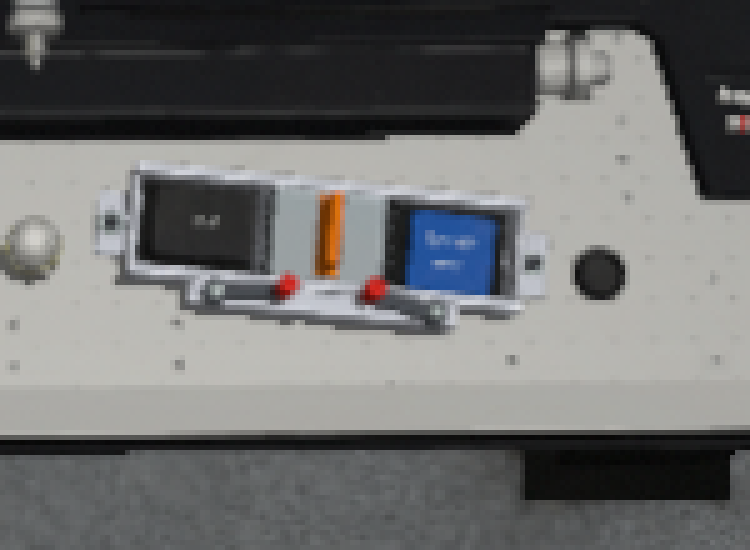

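View pics/s0z.png

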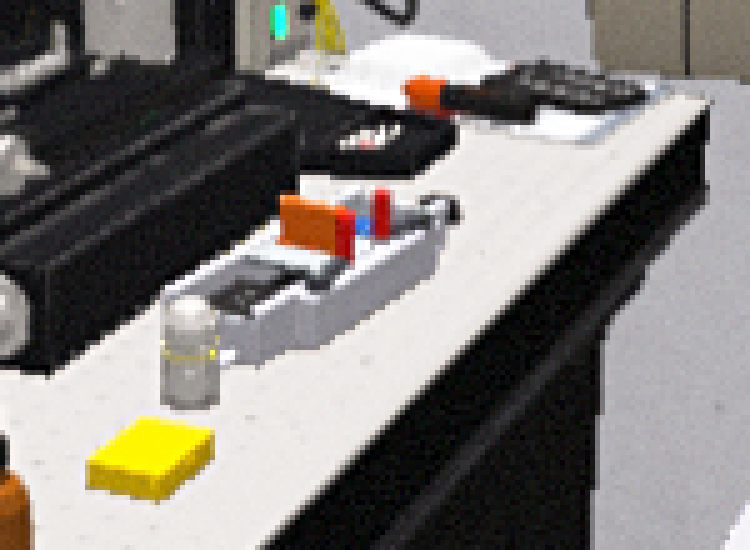

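View pics/side0.png

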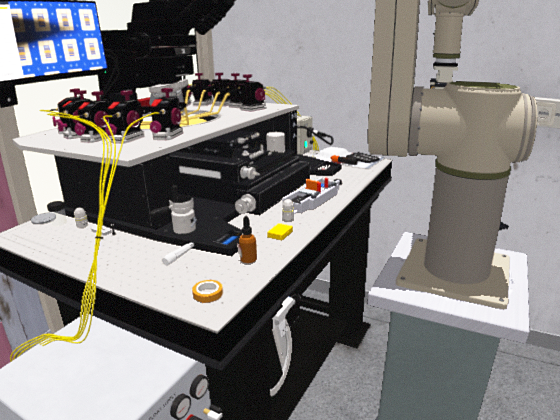

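Blue box is in the right (-y) pocket (top picture, about (380,200)), the cover is in the middle with its rib at (355,196), and the right pin is at about (364,208). Next I refine the tray frame and the height of the block behind it.

```bash
cat >> h.py <<'E'
a=np.radians(-6.46)
X=np.array([np.cos(a),np.sin(a),0]);Y=np.array([-np.sin(a),np.cos(a),0]);O=np.array([.4623,-.2722,0])
def T(x,y,z): return O+X*x/1e3+Y*y/1e3+np.array([0,0,z/1e3])
def tr(p): d=np.array(p)-O;return np.array([d@X,d@Y,d[2]])*1e3
def go(x,y,z):
    s=get_state();R=np.array(s['eef_rot']);print('shift cm',R.T@(T(x,y,z)-s['ee_pos'])*100)
def st():
    s=get_state();R=np.array(s['eef_rot']);print(s['time'],'tray mm',tr(s['ee_pos']),'F',s['wrist_force'],s['grip_width'],'\n',R)
    # turn needed to get tool x down, z = -Y
    Rd=np.column_stack([[0,0,-1],np.cross(-Y,[0,0,-1]),-Y]);print('turn deg',np.degrees(cv2.Rodrigues(R.T@Rd)[0].ravel()))
np.set_printoptions(precision=3,suppress=True)
E
python3 - <<'E'
from h import *
st();go(0,35,120);go(0,35,200)
c=read_camera('side');d=read_camera('top')
b=atz(c,260,214,0);print('block base',b)
for z in (.06,.08,.1,.12,.14): print(z,atz(c,259,192.4,z), atz(d,340,176,z),atz(d,340,98,z+.1))
im=d['image'][:,:,::-1].copy()[150:260,290:440];im=cv2.resize(im,None,fx=5,fy=5,interpolation=3)
def m(p,col):
    u,v=proj(d,p);cv2.circle(im,(int((u-290+.5)*5),int((v-150+.5)*5)),3,col,-1)
for x in(-34,34):
    for y in(-118,118): m(T(x,y,30),(0,255,0))
for x in (-22,22): m(T(x,4,60),(255,0,255))
for y in(-65,65): m(T(-41,y,44),(0,255,255))
cv2.imwrite('pics/ov.png',im)
E
```

```text
1.3 tray mm [-281.646 -344.226  218.636] F [-0.228 -0.19   0.306] 0.09286122242860809 
 [[ 0.     0.971  0.239]
 [-0.     0.239 -0.971]
 [-1.     0.     0.   ]]
turn deg [20.316  0.001 -0.002]
shift cm [  9.864  39.579 -25.785]
shift cm [  1.864  39.579 -25.785]
block base [ 0.546 -0.092  0.   ]
0.06 [ 0.555 -0.106  0.06 ] [ 0.52  -0.225  0.06 ] [ 0.724 -0.22   0.16 ]
0.08 [ 0.526 -0.059  0.08 ] [ 0.516 -0.223  0.08 ] [ 0.716 -0.217  0.18 ]
0.1 [ 0.497 -0.012  0.1  ] [ 0.511 -0.22   0.1  ] [ 0.709 -0.215  0.2  ]
0.12 [0.468 0.035 0.12 ] [ 0.507 -0.218  0.12 ] [ 0.701 -0.212  0.22 ]
0.14 [0.439 0.082 0.14 ] [ 0.503 -0.215  0.14 ] [ 0.694 -0.209  0.24 ]
```

View pics/ov.png

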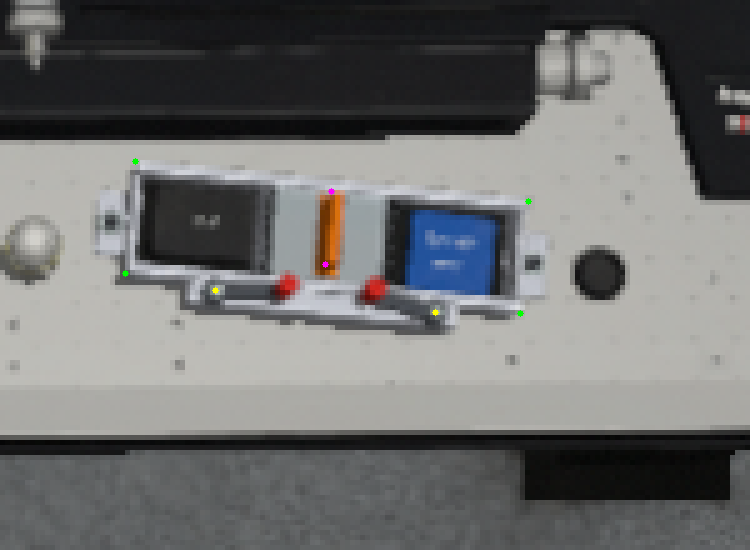

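Emit:
play_rows:
  plan:
    - [[0, 4, -2.5], [6.8, 0, 0]]
    - [[0, 4, -2.5], [6.8, 0, 0]]
    - [[0, 4, -2.5], [6.7, 0, 0]]
    - [[0, 4, -2.5], [0, 0, 0]]
    - [[0, 4, -2.5], [0, 0, 0]]
    - [[0, 0, 0], [0, 0, 0]]
  jaw: 1
  newtons: 20

```text
time: 2.0
ee_pos: [0.3436, -0.4507, 0.2182]
eef_rot: [[0.001, 0.991, -0.131], [-0.001, -0.131, -0.991], [-1.0, 0.001, 0.001]]
wrist_force: [-1.4, -0.5, 0.7]
grip_width: 0.0494
```

```bash
python3 -c "
from h import *
st();go(0,36,120)"
```

```text
2.0 tray mm [ -97.908 -190.71   218.244] F [-1.365 -0.457  0.742] 0.049351656433621556 
 [[ 0.001  0.991 -0.131]
 [-0.001 -0.131 -0.991]
 [-1.     0.001  0.001]]
turn deg [-1.094  0.031 -0.048]
shift cm [  9.82    9.348 -22.859]
```

Emit:
play_rows:
  plan:
    - [[1, 1.9, -4.6], [-1.1, 0, 0]]
    - [[1, 1.9, -4.6], [0, 0, 0]]
    - [[1, 1.9, -4.6], [0, 0, 0]]
    - [[1, 1.9, -4.6], [0, 0, 0]]
    - [[1, 1.9, -4.6], [0, 0, 0]]
    - [[1, 0, 0], [0, 0, 0]]
    - [[1, 0, 0], [0, 0, 0]]
    - [[0, 0, 0], [0, 0, 0]]

```text
time: 2.8
ee_pos: [0.4617, -0.2378, 0.1477]
eef_rot: [[0.001, 0.994, -0.111], [-0.006, -0.111, -0.994], [-1.0, 0.002, 0.005]]
wrist_force: [-0.4, -0.5, 0.1]
grip_width: 0.0004
```

```bash
python3 -c "
from h import *
st();go(0,36,70);go(0,36,42)
c=snap('side','s1.png');d=snap('top','t1.png')
cv2.imwrite('pics/s1z.png',cv2.resize(c['image'][100:250,230:400,::-1],None,fx=4,fy=4,interpolation=3))
"
```

```text
2.8 tray mm [ -4.463  34.085 147.696] F [-0.408 -0.488  0.073] 0.00042397477189235166 
 [[ 0.001  0.994 -0.111]
 [-0.006 -0.111 -0.994]
 [-1.     0.002  0.005]]
turn deg [ 0.096  0.312 -0.114]
shift cm [ 7.769  0.431 -0.233]
shift cm [10.569  0.426 -0.248]
```

View pics/s1z.png

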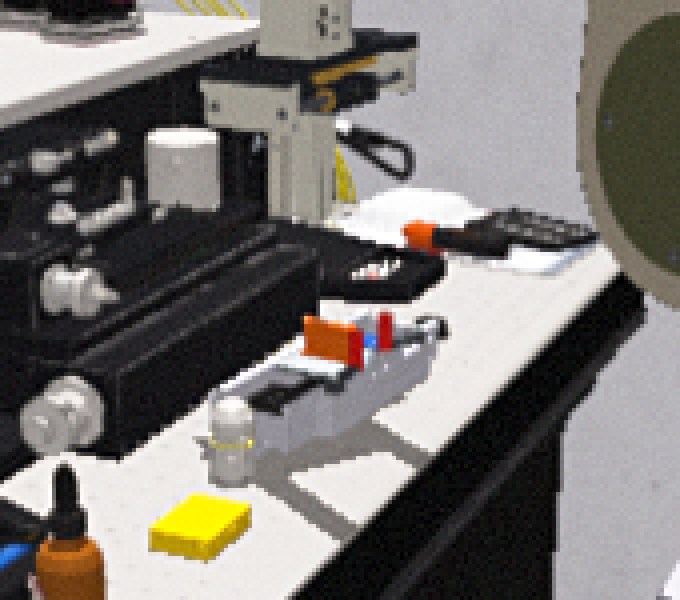

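View pics/t1.png

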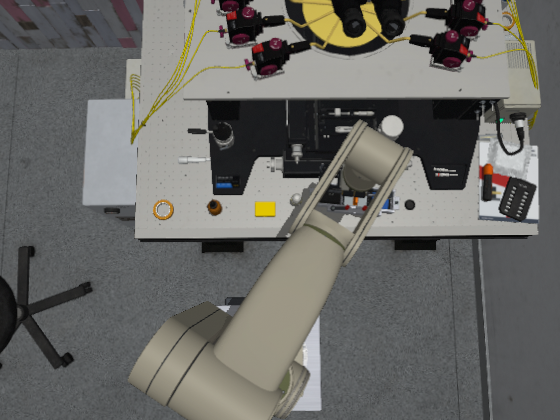

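Emit:
play_rows:
  plan:
    - [[3, 0.5, -0.3], [0, 0.3, 0]]
    - [[3, 0, 0], [0, 0, 0]]
    - [[2, 0, 0], [0, 0, 0]]
    - [[1.5, 0, 0], [0, 0, 0]]
    - [[0.7, 0, 0], [0, 0, 0]]
    - [[0, 0, 0], [0, 0, 0]]

```text
time: 3.5
ee_pos: [0.4685, -0.2482, 0.0499]
eef_rot: [[0.012, 0.992, -0.125], [-0.008, -0.125, -0.992], [-1.0, 0.013, 0.007]]
wrist_force: [0.3, -0.1, -0.2]
grip_width: 0.0004
```

```bash
python3 -c "
from h import *
st();go(2,36,43)
c=snap('side','s2.png')
cv2.imwrite('pics/s2z.png',cv2.resize(c['image'][140:240,260:380,::-1],None,fx=6,fy=6,interpolation=3))
"
```

```text
3.5 tray mm [ 3.489 24.584 49.863] F [ 0.34  -0.114 -0.196] 0.0003670406726516351 
 [[ 0.012  0.992 -0.125]
 [-0.008 -0.125 -0.992]
 [-1.     0.013  0.007]]
turn deg [-0.736  0.387 -0.714]
shift cm [ 0.677 -0.172 -1.144]
```

View pics/s2z.png

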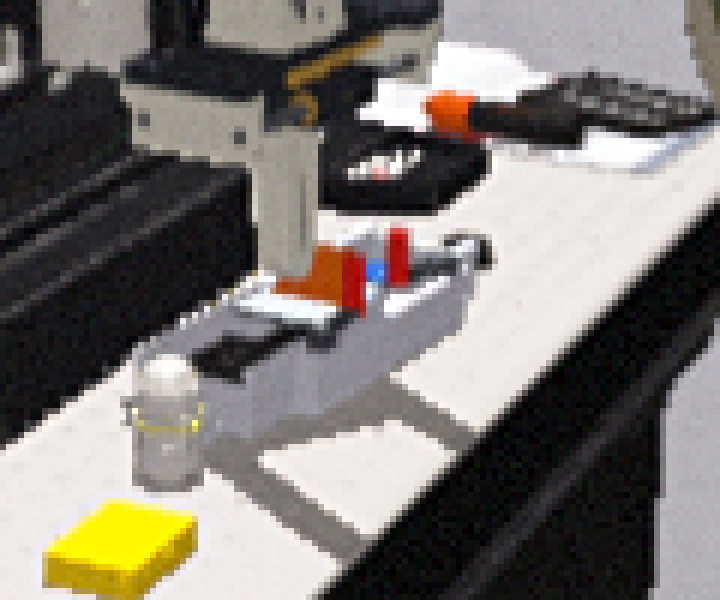

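Emit:
play_rows:
  plan:
    - [[0.4, -0.1, 0], [-0.7, 0.4, -0.7]]
    - [[0.3, 0, 0.3], [0, 0, 0]]
    - [[0, 0, 0], [0, 0, 0]]

```text
time: 3.85
ee_pos: [0.4691, -0.2535, 0.0462]
eef_rot: [[0.004, 0.994, -0.113], [-0.002, -0.113, -0.994], [-1.0, 0.004, 0.002]]
wrist_force: [0.3, -1.3, -0.2]
grip_width: 0.0006
```

```bash
python3 -c "
from h import *
st();go(1,-54.5,43)
"
```

```text
3.85 tray mm [ 4.697 19.336 46.194] F [ 0.259 -1.302 -0.177] 0.000566681514421993 
 [[ 0.004  0.994 -0.113]
 [-0.002 -0.113 -0.994]
 [-1.     0.004  0.002]]
turn deg [-0.014  0.112 -0.238]
shift cm [ 0.332 -0.369  7.383]
```

Emit:
play_rows:
  plan:
    - [[0.2, -0.3, 1], [0, 0, 0]]
    - [[0, 0, 1], [0, 0, 0]]
    - [[0, 0, 1], [0, 0, 0]]
    - [[0, 0, 1], [0, 0, 0]]
    - [[0, 0, 1], [0, 0, 0]]
    - [[0, 0, 0], [0, 0, 0]]

```text
time: 4.45
ee_pos: [0.4607, -0.3075, 0.0451]
eef_rot: [[0.006, 0.994, -0.112], [-0.003, -0.112, -0.994], [-1.0, 0.006, 0.002]]
wrist_force: [0.3, -0.6, 0.3]
grip_width: 0.0003
```

```bash
python3 -c "
from h import *
st();go(1,-54.5,43)
c=snap('side','s3.png')
cv2.imwrite('pics/s3z.png',cv2.resize(c['image'][140:240,260:380,::-1],None,fx=6,fy=6,interpolation=3))
"
```

```text
4.45 tray mm [  2.365 -35.225  45.076] F [ 0.322 -0.57   0.29 ] 0.00030014078298245834 
 [[ 0.006  0.994 -0.112]
 [-0.003 -0.112 -0.994]
 [-1.     0.006  0.002]]
turn deg [ 0.002  0.11  -0.357]
shift cm [ 0.21  -0.138  1.927]
```

View pics/s3z.png

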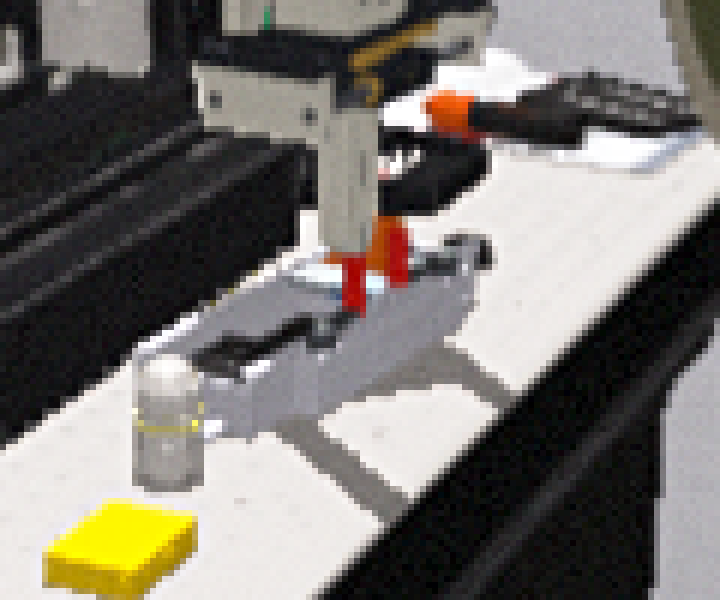

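The cover rib has gone ahead of the fingers to about pixel (323,180), past the right pin. I'll continue gently to the stop.

Emit:
play_rows:
  plan:
    - [[0.2, -0.1, 0.6], [0, 0, 0]]
    - [[0, 0, 0.5], [0, 0, 0]]
    - [[0, 0, 0.4], [0, 0, 0]]

```text
time: 4.8
ee_pos: [0.4579, -0.322, 0.0428]
eef_rot: [[0.006, 0.994, -0.112], [-0.002, -0.112, -0.994], [-1.0, 0.006, 0.001]]
wrist_force: [1.3, 1.3, 0.4]
grip_width: 0.0009
```

Emit:
play_rows:
  plan:
    - [[0, 0, 0.3], [0, 0, 0]]
    - [[0, 0, 0.3], [0, 0, 0]]

```text
time: 5.0
ee_pos: [0.4573, -0.3284, 0.0429]
eef_rot: [[0.006, 0.994, -0.112], [-0.002, -0.112, -0.994], [-1.0, 0.006, 0.001]]
wrist_force: [-0.4, 1.7, 0.2]
grip_width: 0.0004
```

```bash
python3 -c "
from h import *
st()"
```

```text
5.0 tray mm [  1.329 -56.423  42.913] F [-0.377  1.719  0.247] 0.00043861278557501916 
 [[ 0.006  0.994 -0.112]
 [-0.002 -0.112 -0.994]
 [-1.     0.006  0.001]]
turn deg [ 0.05   0.059 -0.339]
```

Emit:
play_rows:
  plan:
    - [[0, 0, 0.3], [0, 0, 0]]
    - [[0, 0, 0.3], [0, 0, 0]]

```text
time: 5.2
ee_pos: [0.4572, -0.3296, 0.0429]
eef_rot: [[0.005, 0.994, -0.111], [0.008, -0.111, -0.994], [-1.0, 0.005, -0.008]]
wrist_force: [-0.1, 21.1, 12.5]
grip_width: 0.0004
```

Emit:
play_rows:
  plan:
    - [[0, 0, 0.3], [0, 0, 0]]
    - [[0, 0, 0.3], [0, 0, 0]]

```text
time: 5.4
ee_pos: [0.4571, -0.3292, 0.0431]
eef_rot: [[0.004, 0.994, -0.109], [0.019, -0.11, -0.994], [-1.0, 0.002, -0.019]]
wrist_force: [0.1, 15.4, 10.5]
grip_width: 0.0003
```

```bash
python3 -c "
from h import *
st()
c=snap('side','s4.png')
cv2.imwrite('pics/s4z.png',cv2.resize(c['image'][140:240,260:380,::-1],None,fx=6,fy=6,interpolation=3))
"
```

```text
5.4 tray mm [  1.289 -57.267  43.057] F [ 0.087 15.424 10.492] 0.0003275987399606323 
 [[ 0.004  0.994 -0.109]
 [ 0.019 -0.11  -0.994]
 [-1.     0.002 -0.019]]
turn deg [ 0.174 -1.109 -0.129]
```

View pics/s4z.png

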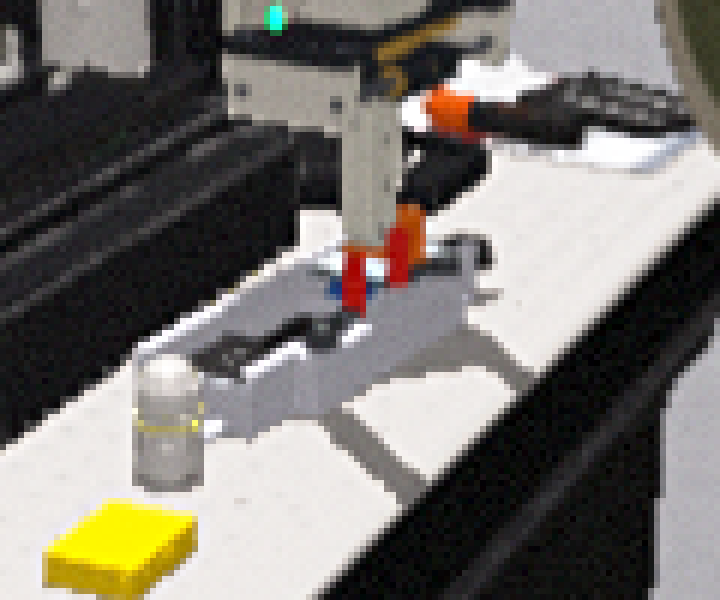

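```bash
python3 -c "
from h import *
c=read_camera('side')
for u,v in ((350,288),(332,290),(370,292)): print(tr(atz(c,260+u/6,140+v/6,.013)))
for p in [(-25,-51,13),(25,-51,13),(0,-38,30),(-29,-38,30),(29,-38,30),(-30,-40,2),(0,-40,2)]:
  a=proj(c,T(*p)); print(p,(a[0]-260)*6,(a[1]-140)*6)
"
```

```text
[ 12.95  -59.743  13.   ]
[ 19.621 -51.883  13.   ]
[  0.596 -59.752  13.   ]
(-25, -51, 13) 404.1246322810564 305.19310270025085
(25, -51, 13) 322.5462480144424 288.7278353628683
(0, -38, 30) 351.33374730493927 273.658681328384
(-29, -38, 30) 399.6302075102677 283.1753495007852
(29, -38, 30) 304.07994151664445 264.3640995324349
(-30, -40, 2) 402.03121643358645 332.5709637824636
(0, -40, 2) 352.4902199850194 322.2505543111064
```

Emit:
play_rows:
  plan:
    - [[0, 0, -0.8], [0, -1.1, 0]]
    - [[0, 0, -0.8], [0, 0, 0]]
    - [[-3, 0, 0], [0, 0, 0]]
    - [[-2, 0, 0], [0, 0, 0]]
    - [[0, 0, 0], [0, 0, 0]]

```text
time: 6.0
ee_pos: [0.4579, -0.3111, 0.0932]
eef_rot: [[-0.001, 0.994, -0.108], [-0.001, -0.108, -0.994], [-1.0, -0.0, 0.001]]
wrist_force: [-0.5, -0.3, 0.7]
grip_width: 0.0005
```

```bash
python3 -c "
from h import *
st()
c=snap('side','s5.png')
for n in ('side','top'):
  if n=='top': d=snap('top','t5.png')
  cc=c if n=='side' else d
  for m in ['latch_right_pin','latch_left_pin','cover_rib','blue_box']:
    for r in mark_of(m,n)[:2]: print(n,m,r['confidence'],tr(w(cc,r['point'])))
cv2.imwrite('pics/s5z.png',cv2.resize(c['image'][140:240,260:380,::-1],None,fx=6,fy=6,interpolation=3))
cv2.imwrite('pics/t5z.png',cv2.resize(d['image'][150:260,290:440,::-1],None,fx=5,fy=5,interpolation=3))
go(-52,-33,90)
"
```

```text
6.0 tray mm [  0.05  -39.182  93.229] F [-0.492 -0.324  0.668] 0.00047150358763172005 
 [[-0.001  0.994 -0.108]
 [-0.001 -0.108 -0.994]
 [-1.    -0.     0.001]]
turn deg [0.262 0.032 0.028]
side latch_right_pin 0.42 [-33.405 -28.17   48.114]
side latch_left_pin 0.56 [-36.268  18.358  53.865]
side latch_left_pin 0.29 [ 1.517 -2.15  -1.241]
side cover_rib 0.68 [  2.662 -79.069  53.673]
side blue_box 0.48 [-20.112 174.631   3.181]
top latch_right_pin 0.64 [-32.928 -25.276  56.444]
top cover_rib 0.57 [  0.442 -76.693  48.494]
shift cm [ 0.015 -5.017 -0.537]
```

View pics/s5z.png

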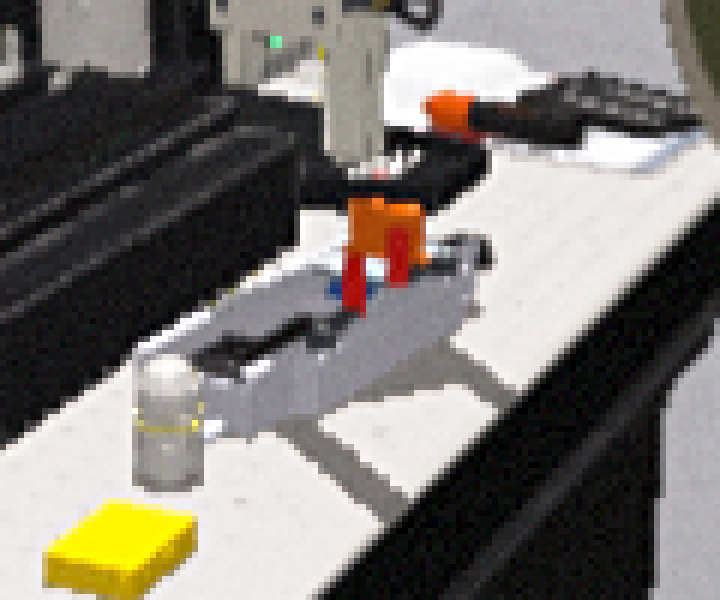

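View pics/t5z.png

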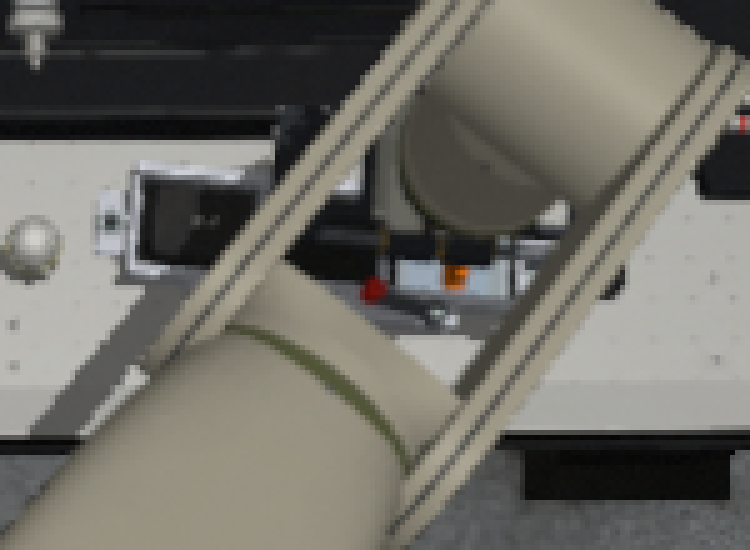

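The cover is home: rib at tray y ≈ -77 mm, stop reaction about 21 N. Now I move to the robot side of the right pin.

Emit:
play_rows:
  plan:
    - [[0, -2.7, -0.3], [0.2, 0, 0]]
    - [[0, -2.6, -0.3], [0, 0, 0]]
    - [[0, 0, 0], [0, 0, 0]]
    - [[0, 0, 0], [0, 0, 0]]

```text
time: 6.9
ee_pos: [0.4029, -0.2976, 0.0889]
eef_rot: [[-0.005, 0.994, -0.112], [0.004, -0.112, -0.994], [-1.0, -0.006, -0.004]]
wrist_force: [0.8, -0.2, 0.4]
grip_width: 0.0006
```

```bash
python3 -c "
from h import *
st();go(-54,-33,51)"
```

```text
6.9 tray mm [-56.205 -31.966  88.914] F [ 0.805 -0.235  0.366] 0.000574544362445763 
 [[-0.005  0.994 -0.112]
 [ 0.004 -0.112 -0.994]
 [-1.    -0.006 -0.004]]
turn deg [ 0.033 -0.207  0.335]
shift cm [3.79  0.243 0.117]
```

Emit:
play_rows:
  plan:
    - [[1.5, 0.1, 0.1], [0, -0.2, 0.3]]
    - [[1.3, 0, 0], [0, 0, 0]]
    - [[0.6, 0, 0], [0, 0, 0]]
    - [[0.3, 0, 0], [0, 0, 0]]
    - [[0, 0, 0], [0, 0, 0]]

```text
time: 7.4
ee_pos: [0.4065, -0.2998, 0.051]
eef_rot: [[0.001, 0.994, -0.112], [-0.001, -0.112, -0.994], [-1.0, 0.001, 0.001]]
wrist_force: [0.0, -0.4, -0.8]
grip_width: 0.0007
```

```bash
python3 -c "
from h import *
st();go(-15.5,-36,51)
c=snap('side','s6.png')
cv2.imwrite('pics/s6z.png',cv2.resize(c['image'][140:240,260:380,::-1],None,fx=6,fy=6,interpolation=3))
"
```

```text
7.4 tray mm [-52.374 -33.748  50.981] F [ 0.017 -0.366 -0.768] 0.0007479679436716343 
 [[ 0.001  0.994 -0.112]
 [-0.001 -0.112 -0.994]
 [-1.     0.001  0.001]]
turn deg [ 0.054  0.049 -0.084]
shift cm [0.004 3.687 0.229]
```

View pics/s6z.png

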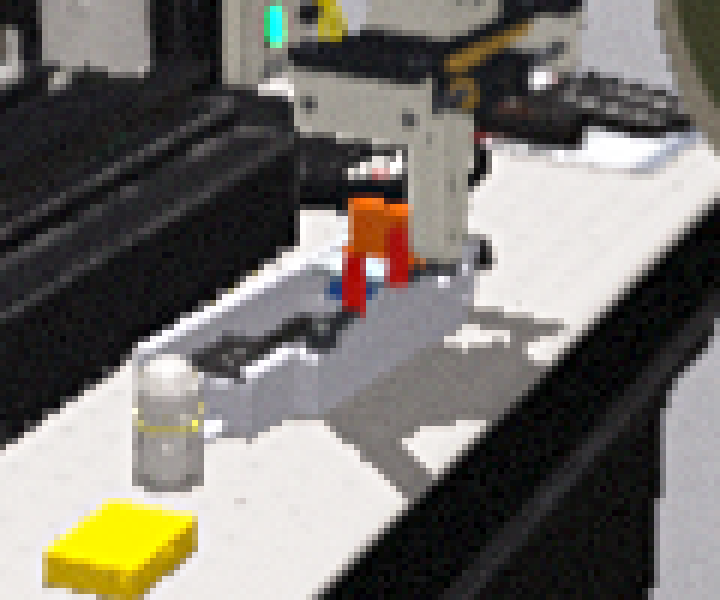

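Emit:
play_rows:
  plan:
    - [[0, 0.8, 0.1], [0, 0, 0]]
    - [[0, 0.7, 0.1], [0, 0, 0]]
    - [[0, 0.7, 0], [0, 0, 0]]
    - [[0, 0.6, 0], [0, 0, 0]]
    - [[0, 0, 0], [0, 0, 0]]

```text
time: 7.95
ee_pos: [0.4337, -0.3083, 0.0517]
eef_rot: [[-0.005, 0.994, -0.112], [-0.005, -0.112, -0.994], [-1.0, -0.004, 0.006]]
wrist_force: [-4.5, -1.9, 1.4]
grip_width: 0.0009
```

```bash
python3 -c "
from h import *
st();go(-20,-36,51)
c=snap('side','s7.png')
cv2.imwrite('pics/s7z.png',cv2.resize(c['image'][140:240,260:380,::-1],None,fx=6,fy=6,interpolation=3))
for r in mark_of('latch_right_pin','side')[:2]: print(r['confidence'],tr(w(c,r['point'])))
"
```

```text
7.95 tray mm [-24.314 -39.046  51.673] F [-4.504 -1.873  1.411] 0.0008730716895146086 
 [[-0.005  0.994 -0.112]
 [-0.005 -0.112 -0.994]
 [-1.    -0.004  0.006]]
turn deg [0.033 0.327 0.239]
shift cm [ 0.064  0.432 -0.305]
0.64 [-11.232 -40.12   47.478]
```

View pics/s7z.png

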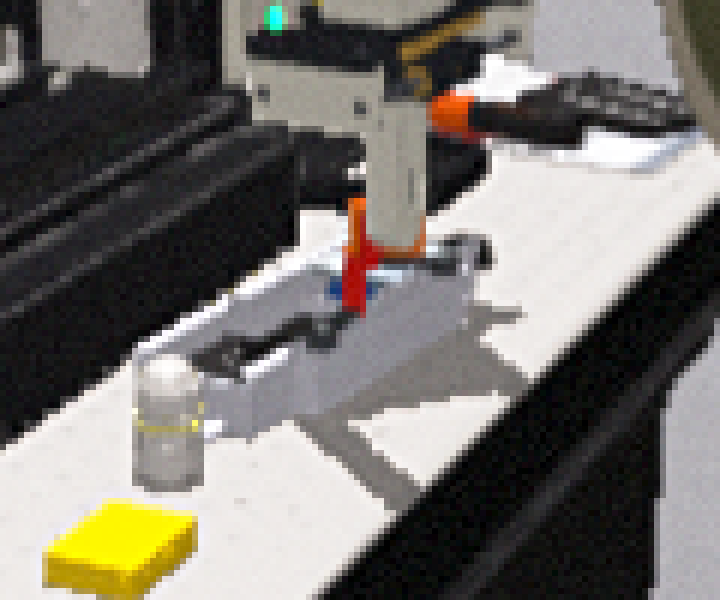

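Emit:
play_rows:
  plan:
    - [[0, 0.4, 0], [0, 0.3, 0.2]]
    - [[0, 0, 0], [0, 0, 0]]
    - [[0, -0.5, 0], [0, 0, 0]]
    - [[0, -0.2, -0.8], [0, 0, 0]]
    - [[0, 0, -1.0], [0, 0, 0]]
    - [[0, 0, -0.9], [0, 0, 0]]
    - [[0, 0, 0], [0, 0, 0]]

```text
time: 8.75
ee_pos: [0.4342, -0.2809, 0.0527]
eef_rot: [[-0.002, 0.994, -0.113], [-0.003, -0.113, -0.994], [-1.0, -0.002, 0.003]]
wrist_force: [0.2, 0.4, 0.5]
grip_width: 0.0008
```

```bash
python3 -c "
from h import *
st();go(-3,-7,51)
c=snap('side','s8.png')
cv2.imwrite('pics/s8z.png',cv2.resize(c['image'][140:240,260:380,::-1],None,fx=6,fy=6,interpolation=3))
for r in mark_of('latch_right_pin','side')[:2]: print(r['confidence'],tr(w(c,r['point'])))
"
```

```text
8.75 tray mm [-26.995 -11.776  52.725] F [0.201 0.43  0.549] 0.0008075044122836017 
 [[-0.002  0.994 -0.113]
 [-0.003 -0.113 -0.994]
 [-1.    -0.002  0.003]]
turn deg [-0.     0.197  0.101]
shift cm [ 0.167  2.4   -0.478]
0.38 [ -5.102 -41.965  51.24 ]
```

View pics/s8z.png

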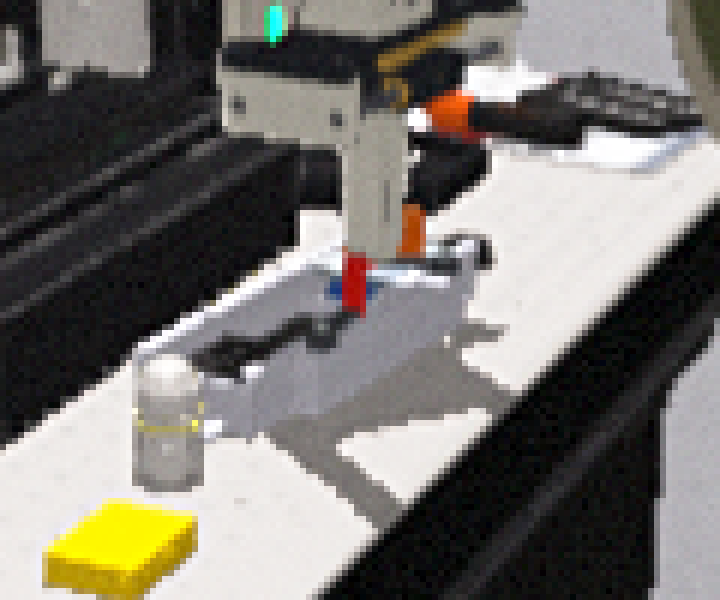

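Emit:
play_rows:
  plan:
    - [[0, 0.8, -0.3], [0, 0.2, 0.1]]
    - [[0.1, 0.8, 0], [0, 0, 0]]
    - [[0, 0.6, 0], [0, 0, 0]]
    - [[0, 0, 0], [0, 0, 0]]

```text
time: 9.25
ee_pos: [0.459, -0.282, 0.0522]
eef_rot: [[0.002, 0.994, -0.113], [-0.001, -0.113, -0.994], [-1.0, 0.002, 0.001]]
wrist_force: [-0.5, 0.1, 0.1]
grip_width: 0.0009
```

```bash
python3 -c "
from h import *
st();go(-3,-42,51)
"
```

```text
9.25 tray mm [ -2.137 -10.126  52.215] F [-0.532  0.125  0.072] 0.0008568546289968271 
 [[ 0.002  0.994 -0.113]
 [-0.001 -0.113 -0.994]
 [-1.     0.002  0.001]]
turn deg [-0.02   0.062 -0.1  ]
shift cm [ 0.125 -0.085  3.187]
```

Emit:
play_rows:
  plan:
    - [[0.1, 0, 0.8], [0, 0, 0]]
    - [[0, 0, 0.8], [0, 0, 0]]
    - [[0, 0, 0.7], [0, 0, 0]]
    - [[0, 0, 0.5], [0, 0, 0]]

```text
time: 9.65
ee_pos: [0.4569, -0.3109, 0.0509]
eef_rot: [[0.003, 0.994, -0.112], [0.001, -0.112, -0.994], [-1.0, 0.003, -0.001]]
wrist_force: [1.8, 1.9, 0.5]
grip_width: 0.0004
```

```bash
python3 -c "
from h import *
st()
c=snap('side','s9.png')
cv2.imwrite('pics/s9z.png',cv2.resize(c['image'][140:240,260:380,::-1],None,fx=6,fy=6,interpolation=3))
"
```

```text
9.65 tray mm [ -0.978 -39.054  50.942] F [1.785 1.884 0.528] 0.00040487764319273393 
 [[ 0.003  0.994 -0.112]
 [ 0.001 -0.112 -0.994]
 [-1.     0.003 -0.001]]
turn deg [ 0.042 -0.06  -0.18 ]
```

View pics/s9z.png

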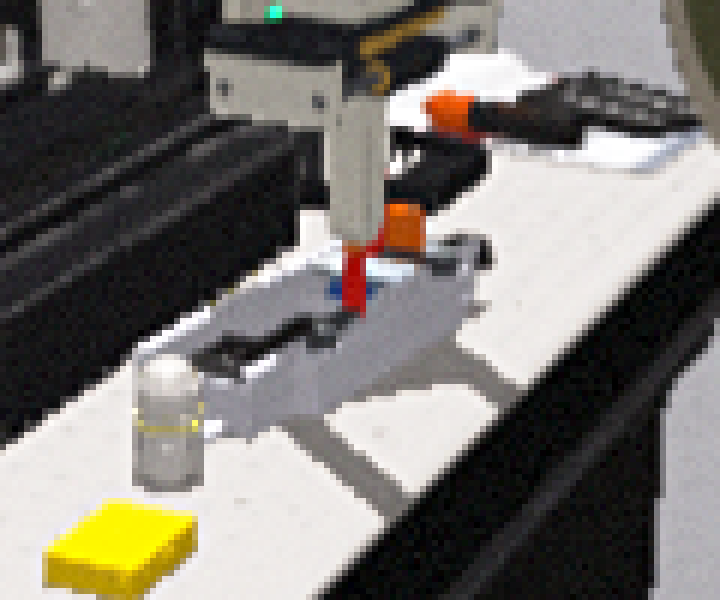

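Emit:
play_rows:
  plan:
    - [[0, 0, 0.3], [0, 0, 0]]
    - [[0, 0, 0.2], [0, 0, 0]]

```text
time: 9.9
ee_pos: [0.4558, -0.3167, 0.0508]
eef_rot: [[0.003, 0.994, -0.113], [0.001, -0.113, -0.994], [-1.0, 0.003, -0.002]]
wrist_force: [3.4, 10.0, 4.2]
grip_width: 0.0005
```

Emit:
play_rows:
  plan:
    - [[0, 0, 0.2], [0, 0, 0]]
    - [[0, 0, 0.2], [0, 0, 0]]

```text
time: 10.1
ee_pos: [0.4559, -0.3169, 0.0508]
eef_rot: [[0.003, 0.994, -0.113], [0.009, -0.113, -0.994], [-1.0, 0.002, -0.009]]
wrist_force: [2.0, 13.0, 7.1]
grip_width: 0.0006
```

Emit:
play_rows:
  plan:
    - [[0, 0, 0.3], [0, 0, 0]]
    - [[0, 0, 0.3], [0, 0, 0]]

```text
time: 10.3
ee_pos: [0.456, -0.317, 0.0509]
eef_rot: [[0.003, 0.994, -0.111], [0.019, -0.111, -0.994], [-1.0, 0.001, -0.019]]
wrist_force: [0.9, 16.1, 9.3]
grip_width: 0.0004
```

```bash
python3 -c "
from h import *
st()"
```

```text
10.3 tray mm [ -1.272 -45.185  50.885] F [ 0.869 16.075  9.281] 0.00043706816865101555 
 [[ 0.003  0.994 -0.111]
 [ 0.019 -0.111 -0.994]
 [-1.     0.001 -0.019]]
turn deg [ 0.064 -1.109 -0.048]
```

The bar is against its stop (16 N, finger position as predicted). I'll retreat and check.

Emit:
play_rows:
  plan:
    - [[0, 0, -0.8], [0, -1.1, 0]]
    - [[0, 0, -0.8], [0, 0, 0]]
    - [[-2, 0, 0], [0, 0, 0]]
    - [[-4, 0, 0], [0, 0, 0]]
    - [[-4, 0, 0], [0, 0, 0]]
    - [[-4, 0, 0], [0, 0, 0]]
    - [[0, 0, 0], [0, 0, 0]]

```text
time: 11.0
ee_pos: [0.4546, -0.298, 0.1931]
eef_rot: [[-0.007, 0.994, -0.11], [0.0, -0.11, -0.994], [-1.0, -0.007, 0.001]]
wrist_force: [0.5, -1.3, 1.3]
grip_width: 0.0004
```

Emit:
play_rows:
  plan:
    - [[0, -4, 4], [0, 0, 0]]
    - [[0, -4, 4], [0, 0, 0]]
    - [[0, -4, 4], [0, 0, 0]]
    - [[0, -4, 4], [0, 0, 0]]
    - [[0, -4, 4], [0, 0, 0]]
    - [[0, -4, 4], [0, 0, 0]]
    - [[0, -3, 3], [0, 0, 0]]
    - [[0, 0, 0], [0, 0, 0]]
    - [[0, 0, 0], [0, 0, 0]]

```text
time: 11.9
ee_pos: [0.1781, -0.5171, 0.192]
eef_rot: [[-0.008, 0.994, -0.106], [-0.005, -0.106, -0.994], [-1.0, -0.008, 0.006]]
wrist_force: [-0.2, 0.5, -0.8]
grip_width: 0.0005
```

```bash
python3 -c "
from h import *
st()
for n,b in (('side',(140,240,260,380,6)),('top',(150,260,290,440,5))):
  c=snap(n,n+'9.png')
  for m in ['latch_right_pin','latch_left_pin','cover_rib','blue_box','black_box','objective','dust_cap','dropper_bottle','tape_roll']:
    for r in mark_of(m,n)[:1]: print(n,m,r['confidence'],w(c,r['point']),tr(w(c,r['point'])))
  cv2.imwrite('pics/'+n+'9z.png',cv2.resize(c['image'][b[0]:b[1],b[2]:b[3],::-1],None,fx=b[4],fy=b[4],interpolation=3))
"
```

```text
11.9 tray mm [-254.864 -275.273  191.972] F [-0.229  0.478 -0.834] 0.0005345977012246002 
 [[-0.008  0.994 -0.106]
 [-0.005 -0.106 -0.994]
 [-1.    -0.008  0.006]]
turn deg [0.372 0.328 0.448]
side latch_right_pin 0.44 [ 0.458 -0.337  0.048] [  3.363 -64.813  48.452]
side latch_left_pin 0.56 [ 0.43  -0.248  0.053] [-34.756  20.609  53.028]
side cover_rib 0.68 [ 0.458 -0.347  0.05 ] [  4.066 -75.159  50.413]
side black_box 0.85 [ 0.433  0.001 -0.001] [-59.808 267.808  -0.759]
side objective 0.67 [ 0.461 -0.096  0.006] [-20.93  175.394   5.787]
side dropper_bottle 0.97 [0.44  0.15  0.002] [-69.861 416.767   2.249]
side tape_roll 0.8 [0.429 0.301 0.002] [-97.227 566.197   2.453]
top latch_right_pin 0.64 [ 0.456 -0.339  0.052] [  0.83  -67.384  51.82 ]
top latch_left_pin 0.56 [ 0.428 -0.243  0.059] [-37.467  25.24   58.883]
top cover_rib 0.89 [ 0.457 -0.346  0.049] [  2.786 -73.939  48.633]
top black_box 0.89 [ 0.433  0.003 -0.002] [-60.425 270.305  -2.162]
top objective 0.56 [ 0.459 -0.094 -0.002] [-23.494 176.18   -1.766]
top dust_cap 0.53 [ 0.443 -0.44  -0.002] [  -0.162 -168.844   -1.537]
top dropper_bottle 0.57 [0.44 0.15 0.  ] [-70.118 416.899   0.303]
top tape_roll 0.68 [ 0.431  0.304 -0.001] [-95.903 569.06   -0.702]
```

View pics/side9z.png

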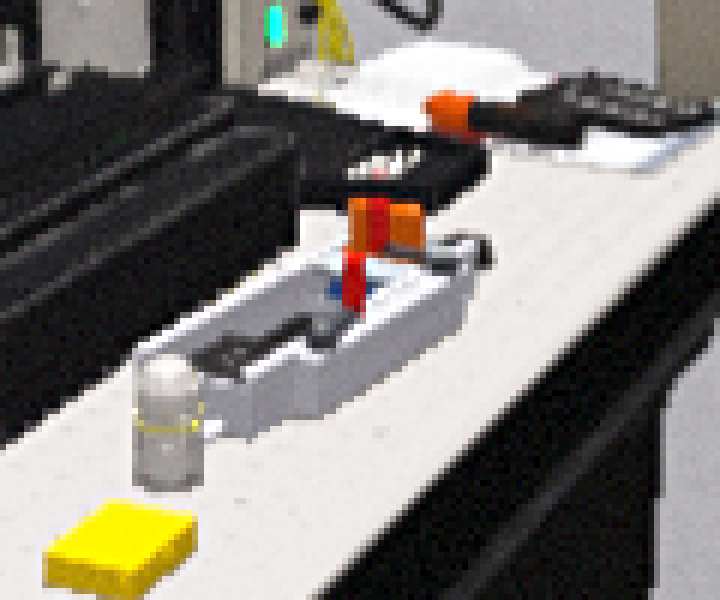

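View pics/top9z.png

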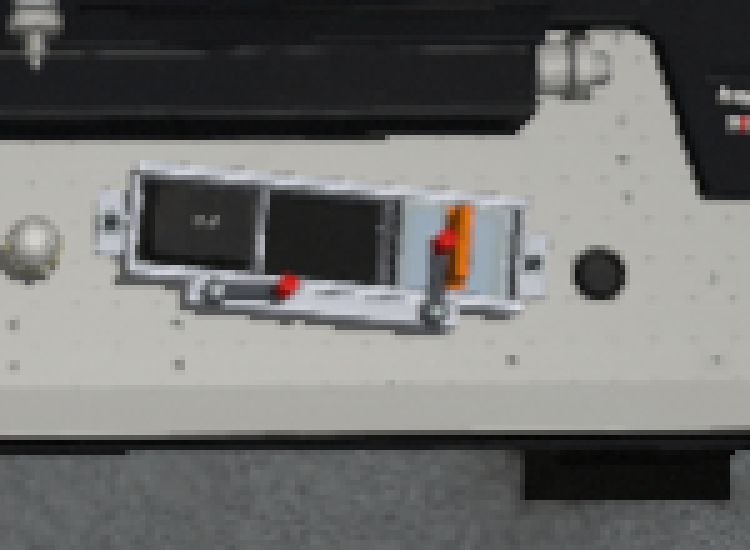

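The pictures show the cover over the right pocket, with its rib at about (382,199) in the top picture. The right bar lies straight across the tray beside the rib, and the left latch is still parked. The bystanders have not moved.

```bash
python3 -c "
from h import *
print(sign_off())"
```

```text
the job is handed in; nothing more can be done
None
```

The blue box was in the right (-y) pocket. I pushed the cover by its rib until it hit the stop over that box. Then I pushed the right latch's pin round to its stop, backed the arm clear and handed in at about 12 s of the 51 s allowed.

**Cover:** the stop pushed back with about 21 N. My last readings put the rib at tray y of -74 to -75 mm, against the nominal -76 mm, which is within the networks' error of about 4 mm.

**Right latch:** the stop pushed back with about 16 N. The pin reads at about (+1 to +3, -65 to -67) mm, against the nominal (-1, -65) mm. In the pictures the bar lies straight across the tray, on the middle side of the rib.

**Left latch and bystanders:** the left latch is still parked. The objective, dust cap, dropper bottle and tape roll read within about 5 mm of where they started.

**Checks that failed or disagreed:**
- **Blue box:** the networks did not find it under the clear cover at the end. A blue edge still shows in the right pocket in the side picture.
- **Black box:** the networks' final reports were of a look-alike elsewhere on the table. I saw the real one in its left pocket by eye in the top picture.
- **Dust cap:** the side camera's networks missed it in the final check, but the top camera's found it unmoved.

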